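Clamp the light detector on its ball post

TASK

Mount the light detector with the red handle on the ball post with the green base: take the roller at the end of its clamp handle and swing the handle well up, lower the detector over the ball (do not drop it) until it sits flush on the green base, then press the handle fully down to lock it. Let go, and leave the blue-handled spare detector where it stands.

Things in the scene. Friction and masses are not known exactly. Their poses are not given: they have to be found in the camera images.
- detector: Detector to mount, 0.7 kg, upright. Coupler skirt 68 x 68 mm, 62 high; on it a centred black housing 48 (x) x 40 (y) mm, z 62 to 104: grip across y at z 86. Origin: centre of underside, z up; handle towards -x (roughly to the robot), light opening +x. Underside: square bore 54 mm narrowing to 41; home on the base, the ball's centre is at z 36. Any final yaw will do.
- clamp_handle (a joint): Red clamp handle: 0 = down (level, locked), 1.05 rad = stop, up. Turns about the detector's +y through its x -38, z 50 mm. Stays where left; 1 N at the grip moves it. Its pawl is in the ball's way when down, catches under the ball when locked, and is clear above 0.5 rad. Starts at 0 to 0.12.
- handle_grip (a point): Centre of the red roller at the handle's end, diameter 20 mm, 24 long along the detector's y; it spins freely on its pin, so pinch it from above across its ends and lead it round. At handle angle q it lies in the detector's frame at x = -38 - 60 cos q + 6 sin q, y = 0, z = 50 + 60 sin q + 6 cos q mm (q 0: x -98, z 56; q 0.9: x -71, z 101).
- green_post_ball (a point): Centre of the steel ball (diameter 36 mm) of the target post, 46 mm above the table. It stands on a 10 mm neck on a green disc of diameter 120 mm, 10 thick, fixed to the table. A like post with a yellow base is the wrong one.
- spare_detector: A like detector with a blue handle grip, to be left alone. Origin: centre of its underside; same axes and sizes as the other.
Not all that is in view belongs to the job. Leave any brown look-alike of the part that bears green_post_ball alone.

How it is judged:
By the outcome, as a careful person would: the job done as asked, in the order asked, and still so for the second after the job is handed in, with the robot touching nothing.
It also fails if it takes over 58 s, if anything falls off the work surface, if the arm or the gripper's body presses on something with over 40 N, if the wrist force passes 120 N, or if a joint passes its speed limit or range.

ROBOT

A 6-joint arm with a two-finger parallel gripper is mounted at the origin on the work surface. World frame = base frame: x ahead of the robot, y to its left, z up, the work surface at z = 0. Lengths are in mm, angles in rad, forces in N, time in s.
With the tool pointing down it reaches from about 350 to 775 mm from the base axis. Payload 7.3 kg.
Tool frame: the origin (TCP) lies on the centre line of the jaws, within the pads' length; the fingertips stand 22 mm ahead of it and the grasp point (between the pads) lies 3 mm ahead of it; z points along the fingers, y is the direction in which the jaws open and shut (so a half turn about z gives the same grasp; the last joint's range is limited). The gripper opens to 92 mm and grips with 3 to 60 N. Pads are 19 mm wide; open, the fingers measure 130 mm over their backs; the gripper's body (75 mm by 190 mm) begins 47 mm behind the grasp point.
Start: joints at [-1.433, 0.342, 1.524, -0, 1.275, -0.146], TCP at [147.025, -504.013, 219.041] pointing down, gripper open.
Joint ranges: [-2.53, 2.53], [-0.77, 2.02], [0.04, 2.7], [-1, 4.14], [0.28, 2.66], [-3.11, 3.11]. Speed limits (rad/s): [2.57, 2.57, 3.14, 3.14, 3.14, 3.14].

INTERFACE

Orientations are given as [roll, pitch, yaw] about the fixed x, y, z axes, in that order (R = Rz(yaw) Ry(pitch) Rx(roll)).
In Python, from plant import get_obs, capture, bot, spot_in gives the robot as it stands.
- The arm moves only by the shell command python3 -m handwheel 'ROWS' [OPENING]. ROWS is JSON, a list of rows, each a list of 2 entries, a list of its own where there are three numbers: the shift along the world's x, y, z in mm, then the turn, a rotation vector about the world's x, y, z in rad. In form: [[[x, y, z], [wx, wy, wz]], ...]. A call has 1 to 12 rows; each row shifts and turns the commanded pose from where the row before left it; what a row does not reach is not made up. A row lasts 1/8 s, in which the tool goes at most 62.5 mm and 10.7 degrees, less where a joint would pass 70% of its speed; a pose out of reach is approached as far as the arm can. A call is refused whole if a number of a shift passes 62.5 or a number of a turn 0.188, either way. A call with a gripper value outside its range is refused whole. OPENING is the closure, from 0 (fully open) to 1 (shut), set as the call begins (- or left out, the last holds). The fingers move at their own pace and stop on an object; the grip force is fixed at half the most. Time passes only in rows, so rows that do not move let the fingers close. It gives the time, the measured TCP pose, the force and the opening at its end, in the units of the state.
- get_obs(): the state, without advancing time (a new reading comes with each control period).
- capture(name): name is "scene" or "top"; returns a dict with "img" (480x640x3 uint8, red, green, blue), "fx", "fy", "cx", "cy" (pixels), "cam_to_world" (4x4, takes a point from camera to world coordinates). Camera axes: x right, y up, looking along -z (the intrinsics and any distortion apply to the point x, -y, -z); pixel columns grow to the right and rows downward; lengths in mm; the calibration is good to about 2 mm. A picture is of the moment at which its call begins. There is no depth.
- bot.close_job(): hands the job in, once; it reports no verdict.
Trained networks look in the newest picture that a camera, given by its name, has taken for a name from the list of things; names that differ only in an ending like _2 or _b are one class to them, and where a whole thing is asked for, a point or a joint stands for the part that bears it (a point fixed in the world has none). Each returns a list of dicts, best first, with "score" (0 to 1); they miss things now and then, are a little off and sometimes report something else, mostly with a low value. They report only what shows in the picture. A call takes as long as a camera call. They do not tell look-alikes from the thing itself.
- spot_in(thing, camera): "xyz" ([x, y, z] in mm, in the coordinates of the camera as it stood for that picture, good to about 4 mm: the middle of the surface that is visible of it).
The state is a dict: "time": time; "joint_positions": joint angles; "dq": joint speeds; "tau": joint torques, N m; "tool_pos": TCP position; "tcp_rot": TCP orientation; "contact_force": force on the tool from outside, world axes, zero at the start; "moment": the same for the moment, N m; "grip_width": finger opening in mm.
Only numpy, scipy, OpenCV 4.12 (cv2) and the standard library are available. Lean on these libraries where they do the work, as an engineer would, in place of code of your own. Each camera call takes 0.05 s, during which the arm holds its last target. There are 200 camera calls.

## Working session

There is one attempt and no reset: what is moved stays moved. The work goes in short steps, Python scripts to look and compute and a shell command to move; the robot and the scene stay as the last step left them, time stands still between calls to the robot, and variables do not carry over. Pictures are saved under pics/ and viewed, about 8 in all and at most 12, crops included, and the job is handed in when it is done.

```bash
mkdir -p pics; ls; cat > h.py <<'E'
import numpy as np,cv2
from plant import get_obs,capture,bot,spot_in
def proj(c,P):
    T=np.linalg.inv(c["cam_to_world"]);p=T[:3,:3]@np.array(P,float)+T[:3,3]
    return (c["cx"]+c["fx"]*p[0]/-p[2], c["cy"]+c["fy"]*(-p[1])/-p[2])
def ray(c,u,v,z):
    M=np.array(c["cam_to_world"]);d=M[:3,:3]@np.array([(u-c["cx"])/c["fx"],-(v-c["cy"])/c["fy"],-1]);o=M[:3,3]
    return o+d*(z-o[2])/d[2]
def w(c,p):
    M=np.array(c["cam_to_world"]);return M[:3,:3]@np.array(p)+M[:3,3]
def save(img,n): cv2.imwrite("pics/"+n,img[:,:,::-1])
E
python3 - <<'E'
from h import *
o=get_obs();print(o)
for cam in("scene","top"):
    c=capture(cam);save(c["img"],cam+"0.png");print(cam,{k:v for k,v in c.items() if k!="img"})
    for t in("detector","clamp_handle","handle_grip","green_post_ball","spare_detector"):
        for r in spot_in(t,cam):
            W=w(c,r["xyz"]);print(t,round(r["score"],2),W.round(0),np.round(proj(c,W)))
E
```

```text
pics
{'time': 0.0, 'joint_positions': array([-1.43299737e+00,  3.42693017e-01,  1.52503045e+00, -2.44699533e-06,
        1.27538211e+00, -1.46003601e-01]), 'dq': array([ 0.00079962,  0.00029973,  0.00087131,  0.00106763, -0.00163245,
        0.00136926]), 'tau': array([-3.46255765e-04, -4.31243277e+01, -2.44226432e+01,  7.15763122e-02,
        5.58116147e-02, -1.42140502e-04]), 'tool_pos': array([ 146.96470371, -503.57239458,  218.35569713]), 'tcp_rot': array([-3.14009549e+00, -2.17792607e-04,  2.83803106e-01]), 'contact_force': array([-0.08286384, -0.16581411, -0.49717834]), 'moment': array([-0.01654128, -0.01122992,  0.00342715]), 'grip_width': 91.83733695965768}
scene {'fx': 445.99090766005844, 'fy': 445.99090766005844, 'cx': 319.02163052875443, 'cy': 240.7627772596147, 'cam_to_world': array([[-2.47720369e-01, -7.71497354e-01,  5.86025982e-01,
         9.91510058e+02],
       [ 9.68754629e-01, -1.89625104e-01,  1.59864905e-01,
         1.38714363e+02],
       [-1.22101136e-02,  6.07317176e-01,  7.94365634e-01,
         7.20575546e+02],
       [ 0.00000000e+00,  0.00000000e+00,  0.
[... 326 characters left out ...]
top {'fx': 530.5664623365421, 'fy': 530.5664623365421, 'cx': 320.95401675638186, 'cy': 232.7525966719341, 'cam_to_world': array([[-1.57117401e-02,  9.96080137e-01, -8.70488470e-02,
         4.19529167e+02],
       [-9.99759788e-01, -1.43197369e-02,  1.65925282e-02,
         1.28081793e+01],
       [ 1.52809712e-02,  8.72886343e-02,  9.96065854e-01,
         1.20868732e+03],
       [ 0.00000000e+00,  0.00000000e+00,  0.00000000e+00,
         1.00000000e+00]])}
detector 0.56 [549.  89.  59.] [277. 220.]
handle_grip 0.75 [486.  84.  59.] [280. 249.]
green_post_ball 0.8 [562. -87.  10.] [356. 216.]
green_post_ball 0.62 [390. -12.  10.] [324. 292.]
spare_detector 0.95 [538. 326.  69.] [166. 226.]
```

View pics/scene0.png

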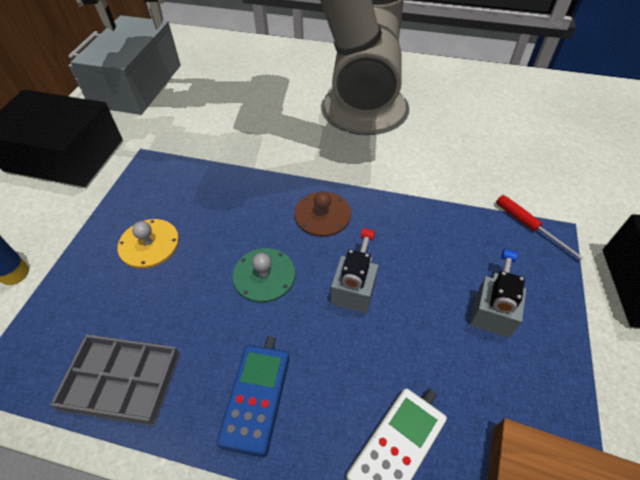

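View pics/top0.png

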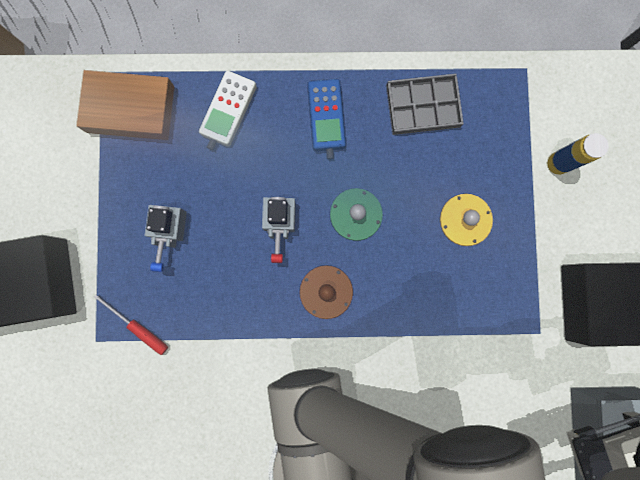

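The red roller (top 277,258) could be confused with the blue spare roller (157,267) or the red screwdriver (148,338). The green post (357,214) could be confused with yellow (467,219) or brown (327,292). I choose the red roller and the green post, and will check both in a crop and measure them.

```bash
cat > m.py <<'E'
from h import *
def blob(c,f,box):
    x0,y0,x1,y1=box;I=c["img"][y0:y1,x0:x1].astype(int);m=f(I[...,0],I[...,1],I[...,2]).astype(np.uint8)
    n,l,s,ce=cv2.connectedComponentsWithStats(m);k=1+np.argmax(s[1:,4]);pts=np.argwhere(l==k)[:,::-1].astype(np.float32)+[x0,y0]
    return ce[k]+[x0,y0],s[k,4],pts.astype(np.float32)
red=lambda r,g,b:(r>110)&(g<70)&(b<70)
blk=lambda r,g,b:(r<60)&(g<60)&(b<60)
grn=lambda r,g,b:(g>r+25)&(g>b+8)
gry=lambda r,g,b:(abs(r-g)<22)&(abs(g-b)<22)&(r>85)
def tri(cs,uvs):
    A=np.zeros((3,3));B=np.zeros(3)
    for c,(u,v) in zip(cs,uvs):
        M=np.array(c["cam_to_world"]);d=M[:3,:3]@np.array([(u-c["cx"])/c["fx"],-(v-c["cy"])/c["fy"],-1]);d/=np.linalg.norm(d)
        Q=np.eye(3)-np.outer(d,d);A+=Q;B+=Q@M[:3,3]
    return np.linalg.solve(A,B)
E
python3 - <<'E'
from m import *
t=capture("top");s=capture("scene")
rt=blob(t,red,(262,245,295,270));rs=blob(s,red,(355,222,382,245))
print("red",rt[:2],rs[:2],tri((t,s),(rt[0],rs[0])),ray(t,*rt[0],66))
bt=blob(t,blk,(258,188,300,235));r=cv2.minAreaRect(bt[2]);print("blk",bt[:2],r,[ray(t,*p,104).round(1)[:2] for p in cv2.boxPoints(r)],ray(t,*r[0],104))
g=blob(t,grn,(325,180,390,248));r=cv2.minEnclosingCircle(g[2]);print("green",r,ray(t,*r[0],10))
b=blob(t,gry,(345,200,372,226));bs=blob(s,gry,(250,248,276,276))
r1=cv2.minEnclosingCircle(b[2]);r2=cv2.minEnclosingCircle(bs[2])
print("ball",b[:2],bs[:2],r1,r2,tri((t,s),(r1[0],r2[0])),ray(t,*r1[0],46),ray(s,*r2[0],46))
a=cv2.resize(t["img"][170:290,240:400],(640,480),interpolation=2);save(a,"crop1.png")
E
```

```text
red (array([276.96551724, 260.4137931 ]), np.int32(29)) (array([367.50980392, 233.17647059]), np.int32(102)) [461.45587202  89.88547362  55.69126572] [461.06832022  89.27296615  66.        ]
blk (array([280.59701493, 218.11940299]), np.int32(67)) ((282.443115234375, 216.4754180908203), (14.002694129943848, 26.318788528442383), 41.82017135620117) [array([541. , 103.8]), array([581.9,  66.8]), array([561.9,  45.1]), array([521.1,  82.2])] [551.43431389  74.49670203 104.        ]
green ((355.94232177734375, 214.11058044433594), 25.942628860473633) [565.75469504 -87.51633508  10.        ]
ball (array([357.3  , 211.485]), np.int32(200)) (array([261.13178295, 260.99224806]), np.int32(258)) ((357.5, 211.5), 7.905794143676758) ((261.1428527832031, 260.8214416503906), 9.218594551086426) [566.70300796 -87.86396949  49.58992503] [567.12406453 -88.07436666  46.        ] [564.45520722 -89.18109221  46.        ]
```

View pics/crop1.png

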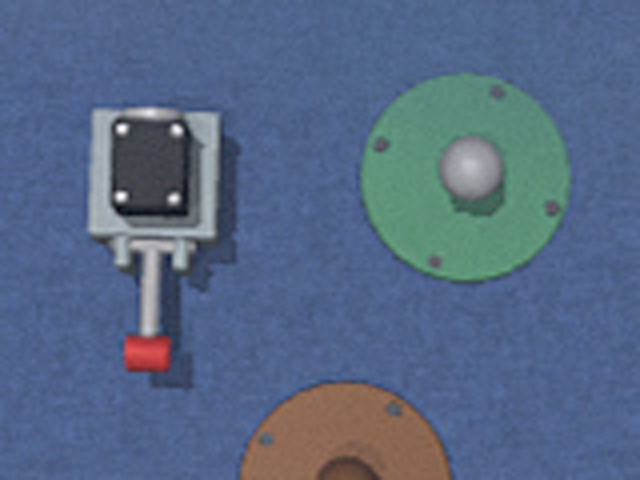

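The crop shows the red roller at (277,258), the housing top centred at (277,212), the skirt centred at (278,214), and the green disc with its steel ball at (357,212). These are the right ones.

```bash
python3 - <<'E'
from m import *
t=capture("top");s=capture("scene")
f=lambda x,y:(240+(x+.5)/4-.5,170+(y+.5)/4-.5)
for n,p,z in(("roller",(147.5,353),57),("housing",(149,167),104),("skirt",(153.5,175),62),("sk1",(90,110),62),("sk2",(219,112),62),("sk3",(217,240),62),("sk4",(88,237),62),("h1",(111,118),104),("h2",(187,121),104),("h3",(186,216),104),("h4",(111,213),104)):print(n,ray(t,*f(*p),z).round(1))
I=s["img"];m=red(*[I[...,i].astype(int) for i in range(3)]);print(ray(s,367.3,234,57))
print(get_obs()["tool_pos"])
E
```

```text
roller [466.9  90.8  57. ]
housing [562.4  86.  104. ]
skirt [563.4  86.4  62. ]
sk1 [599.5 120.7  62. ]
sk2 [597.5  50.5  62. ]
sk3 [527.4  52.3  62. ]
sk4 [530.  122.2  62. ]
h1 [588.5 105.7 104. ]
h2 [586.4  65.9 104. ]
h3 [536.3  66.9 104. ]
h4 [538.4 106.1 104. ]
[464.56659032  89.8852373   57.        ]
[ 147.01762241 -504.03596469  219.07381841]
```

```bash
python3 -m handwheel '[[[50,36,0],[0,0,-0.026]],[[50,36,0],[0,0,-0.026]],[[50,36,0],[0,0,-0.026]],[[50,36,0],[0,0,-0.026]],[[50,36,0],[0,0,-0.026]],[[10,59,0],[0,0,-0.026]],[[10,59,0],[0,0,-0.026]],[[10,59,0],[0,0,-0.026]],[[10,59,0],[0,0,-0.026]],[[10,59,0],[0,0,-0.026]],[[10,59,0],[0,0,-0.026]],[[10,59,0],[0,0,-0.026]]]' 0
python3 -m handwheel '[[[0,0,-30],[0,0,0]],[[0,0,-20],[0,0,0]],[[0,0,0],[0,0,0]]]' 0.3
```

```text
time: 2.3
tool_pos: [467.2, 91.0, 219.3]
tcp_rot: [3.141, -0.001, -0.029]
contact_force: [0.4, -0.6, 0.5]
grip_width: 91.6
time: 2.68
tool_pos: [466.1, 89.2, 168.0]
tcp_rot: [3.141, 0.003, -0.028]
contact_force: [0.7, -0.0, 0.4]
grip_width: 66.7
```

```bash
python3 -m handwheel '[[[0,0,-40],[0,0,0]],[[0,0,-40],[0,0,0]],[[0,0,-30],[0,0,0]],[[0,0,0],[0,0,0]]]' 
python3 - <<'E'
from m import *
t=capture("top");s=capture("scene")
a=cv2.resize(t["img"][180:280,220:330],(440,400),interpolation=2);b=cv2.resize(s["img"][190:320,300:410],(338,400),interpolation=2);save(np.hstack([a,b]),"c2.png")
E
```

```text
time: 3.18
tool_pos: [466.4, 88.7, 58.4]
tcp_rot: [3.141, 0.003, -0.029]
contact_force: [0.3, 0.4, 0.1]
grip_width: 64.3
```

View pics/c2.png

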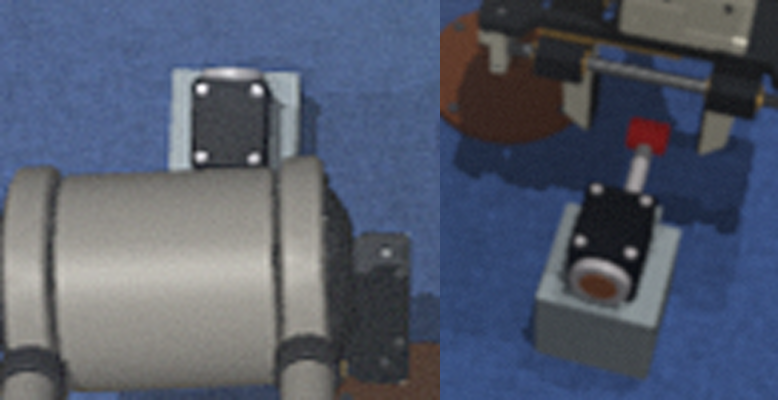

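The roller (crop at 648,135) sits between the two fingers, so I'm closing on it.

```bash
python3 -m handwheel '[[[0,0,0],[0,0,0]],[[0,0,0],[0,0,0]],[[0,0,0],[0,0,0]],[[0,0,0],[0,0,0]],[[0,0,0],[0,0,0]],[[0,0,0],[0,0,0]]]' 1
python3 - <<'E'
import numpy as np
f=lambda q:np.array([-38-60*np.cos(q)+6*np.sin(q),50+60*np.sin(q)+6*np.cos(q)])
for q0 in(0,.06,.12):
  print(q0,[(f(q0+d)-f(q0)).round(1).tolist() for d in np.arange(1,9)*.115])
E
```

```text
time: 4.03
tool_pos: [467.0, 89.1, 59.0]
tcp_rot: [-3.142, 0.0, -0.028]
contact_force: [-0.3, 1.0, 0.7]
grip_width: 22.2
0 [[1.1, 6.8], [2.9, 13.5], [5.6, 19.9], [8.9, 26.0], [12.9, 31.7], [17.5, 36.8], [22.7, 41.4], [28.4, 45.4]]
0.06 [[1.5, 6.8], [3.8, 13.3], [6.8, 19.6], [10.4, 25.4], [14.8, 30.8], [19.7, 35.7], [25.2, 40.0], [31.1, 43.6]]
0.12 [[1.9, 6.7], [4.5, 13.1], [7.9, 19.1], [12.0, 24.8], [16.6, 29.9], [21.8, 34.5], [27.5, 38.4], [33.7, 41.6]]
```

```bash
python3 -m handwheel '[[[1.5,0,6.8],[0,0,0]],[[2.3,0,6.5],[0,0,0]],[[3,0,6.3],[0,0,0]],[[3.6,-0.1,5.8],[0,0,0]],[[4.4,-0.1,5.4],[0,0,0]],[[4.9,-0.2,4.9],[0,0,0]],[[5.5,-0.2,4.3],[0,0,0]],[[5.9,-0.2,3.6],[0,0,0]],[[0,0,0],[0,0,0]],[[0,0,0],[0,0,0]]]'
python3 - <<'E'
from m import *
s=capture("scene")
save(cv2.resize(s["img"][190:320,290:420],(520,520),interpolation=2),"c3.png")
E
```

```text
time: 5.28
tool_pos: [498.3, 88.2, 102.7]
tcp_rot: [3.141, -0.001, -0.028]
contact_force: [1.4, -0.9, 0.2]
grip_width: 22.2
```

View pics/c3.png

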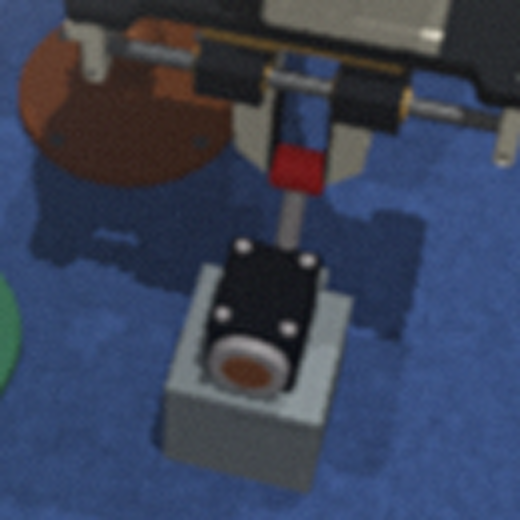

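```bash
python3 -m handwheel '[[[0,0,0],[0,0,0]],[[0,0,0],[0,0,0]],[[0,0,0],[0,0,0]],[[0,0,20],[0,0,0]],[[0,0,40],[0,0,0]],[[0,0,40],[0,0,0]],[[0,0,0],[0,0,0]]]' 0
python3 - <<'E'
from m import *
s=capture("scene")
a=s["img"][200:320,300:410];save(cv2.resize(a,(733,800),interpolation=2)[:600],"c4.png")
C=np.array([563,86.3]);y=-.03;R=np.array([[np.cos(y),-np.sin(y)],[np.sin(y),np.cos(y)]])
for q in(.85,.95,1.05):
  p=np.r_[C+R@[-38-60*np.cos(q)+6*np.sin(q),0],50+60*np.sin(q)+6*np.cos(q)];u=np.array(proj(s,p));print(q,p,u,(u-[300,200])*6.667)
for x in(24,-24):
  for yy in(20,-20):u=np.array(proj(s,np.r_[C+R@[x,yy],104]));print("h",(u-[300,200])*6.667)
for x in(34,-34):
  for yy in(34,-34):u=np.array(proj(s,np.r_[C+R@[x,yy],62]));print("s",(u-[300,200])*6.667)
E
```

```text
time: 6.2
tool_pos: [499.8, 88.3, 205.6]
tcp_rot: [-3.141, -0.006, -0.028]
contact_force: [-0.1, -0.2, -0.2]
grip_width: 88.0
0.85 [489.9415823   88.49241029  99.03672318] [365.64754288 230.10701258] [437.67216838 200.72345286]
0.95 [495.01011459  88.34030869 102.29502882] [365.15979538 231.10632389] [434.42035582 207.38586137]
1.05 [500.37846674  88.17920979 105.03081982] [364.60763177 232.43317569] [430.73908103 216.2319823 ]
h [433.50844099 501.5320122 ]
h [275.89190216 465.09103751]
h [474.2290228  349.28703369]
h [321.96797729 315.58006137]
s [467.34442443 635.8990983 ]
s [209.33254982 574.26174941]
s [520.69565998 423.48981157]
s [274.49614667 368.03351184]
```

View pics/c4.png

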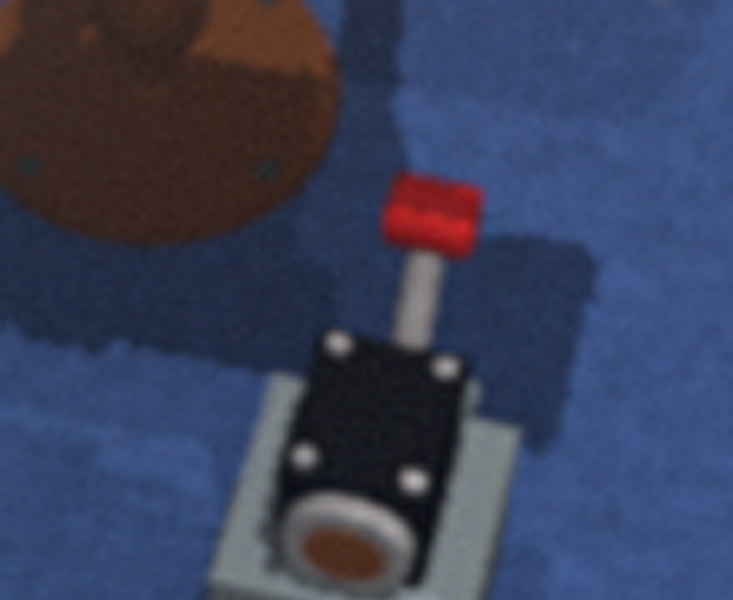

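```bash
python3 -m handwheel '[[[32,-1,0],[0,0,0]],[[33,-1,0],[0,0,0]],[[0,0,-40],[0,0,0]],[[0,0,-40],[0,0,0]],[[0,0,-20],[0,0,0]],[[0,0,-16],[0,0,0]],[[0,0,0],[0,0,0]]]' 
python3 -m handwheel '[[[0,0,0],[0,0,0]],[[0,0,0],[0,0,0]],[[0,0,0],[0,0,0]],[[0,0,0],[0,0,0]],[[0,0,0],[0,0,0]],[[0,0,0],[0,0,0]]]' 1
```

```text
time: 7.12
tool_pos: [562.0, 86.2, 85.0]
tcp_rot: [3.141, 0.003, -0.028]
contact_force: [-0.7, -0.4, -0.5]
grip_width: 91.9
time: 7.88
tool_pos: [563.1, 86.1, 86.7]
tcp_rot: [3.141, 0.0, -0.028]
contact_force: [-0.7, 0.3, -0.3]
grip_width: 39.5
```

```bash
python3 -m handwheel '[[[0,0,10],[0,0,0]],[[0,0,20],[0,0,0]],[[0,0,25],[0,0,0]],[[0,0,25],[0,0,0]],[[0,0,10],[0,0,0]],[[0,0,0],[0,0,0]]]' 
python3 -m handwheel '[[[0.5,-30,0],[0,0,0]],[[0.5,-35,0],[0,0,0]],[[0.5,-35,0],[0,0,0]],[[0.5,-35,0],[0,0,0]],[[0,-25,0],[0,0,0]],[[0,-14.5,0],[0,0,0]],[[0,0,0],[0,0,0]],[[0,0,0],[0,0,0]]]' 
python3 - <<'E'
from m import *
o=get_obs();print(o["tool_pos"],o["contact_force"],o["moment"])
s=capture("scene")
a=s["img"][170:330,180:340];save(cv2.resize(a,(600,600),interpolation=2),"c5.png")
k=3.75;T=o["tool_pos"];C=T[:2]+[1.5,0];z0=90;y=-.03;R=np.array([[np.cos(y),-np.sin(y)],[np.sin(y),np.cos(y)]])
def pr(n,x,yy,z):
  u=np.array(proj(s,np.r_[C+R@[x,yy],z+z0]));print(n,((u-[180,170])*k).round())
for x,yy in((34,34),(34,-34),(-34,34),(-34,-34)):pr("s62",x,yy,62)
pr("s0",34,34,0);pr("s0",34,-34,0);pr("roller q1",-38-60*.54+5,0,50+50.5+3.2)
E
```

```text
time: 8.62
tool_pos: [563.1, 86.2, 176.6]
tcp_rot: [3.142, -0.0, -0.028]
contact_force: [-0.5, 0.0, -6.9]
grip_width: 39.4
time: 9.62
tool_pos: [564.9, -87.3, 176.2]
tcp_rot: [-3.141, 0.001, -0.028]
contact_force: [-0.7, -0.8, -6.5]
grip_width: 39.5
[564.92897859 -87.31483005 176.24836245] [-0.69392326 -0.77696877 -6.50265516] [ 0.05032689 -0.05713183  0.01432293]
s62 [325. 284.]
s62 [177. 250.]
s62 [377. 167.]
s62 [236. 137.]
s0 [339. 365.]
s0 [201. 332.]
roller q1 [320.  38.]
```

View pics/c5.png

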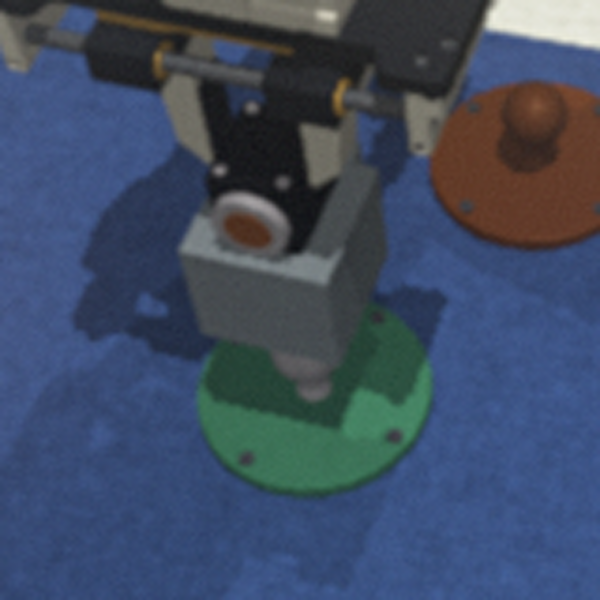

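The skirt in view matches the prediction (bottom corners 202,332 and 342,367) within 1–2 mm. The detector is over the green post with the handle still up. I'll shift 2 mm in -y and lower it.

```bash
python3 -m handwheel '[[[-0.5,-1.5,0],[0,0,0]],[[0,0,-10],[0,0,0]],[[0,0,-15],[0,0,0]],[[0,0,-12],[0,0,0]],[[0,0,-6],[0,0,0]],[[0,0,-4],[0,0,0]],[[0,0,0],[0,0,0]],[[0,0,0],[0,0,0]]]' 
python3 -m handwheel '[[[0,0,-4],[0,0,0]],[[0,0,-4],[0,0,0]],[[0,0,-4],[0,0,0]],[[0,0,0],[0,0,0]],[[0,0,0],[0,0,0]]]' 
```

```text
time: 10.68
tool_pos: [564.9, -89.9, 130.1]
tcp_rot: [3.141, -0.001, -0.028]
contact_force: [-0.1, -0.6, -6.1]
grip_width: 39.7
time: 11.3
tool_pos: [564.7, -89.8, 117.7]
tcp_rot: [3.141, -0.0, -0.028]
contact_force: [-0.1, -0.3, -6.7]
grip_width: 39.3
```

```bash
python3 -m handwheel '[[[0,0,-4],[0,0,0]],[[0,0,-4],[0,0,0]],[[0,0,-3],[0,0,0]],[[0,0,0],[0,0,0]],[[0,0,0],[0,0,0]]]' 
python3 -m handwheel '[[[0,0,-2],[0,0,0]],[[0,0,-2],[0,0,0]],[[0,0,-2],[0,0,0]],[[0,0,0],[0,0,0]],[[0,0,0],[0,0,0]]]' 
```

```text
time: 11.92
tool_pos: [564.7, -89.8, 106.7]
tcp_rot: [3.141, -0.0, -0.028]
contact_force: [0.2, 0.2, -6.5]
grip_width: 39.6
time: 12.55
tool_pos: [564.7, -89.8, 100.7]
tcp_rot: [3.141, -0.0, -0.028]
contact_force: [-0.3, 0.2, -5.4]
grip_width: 39.8
```

```bash
python3 -m handwheel '[[[0,0,-1.5],[0,0,0]],[[0,0,-1.5],[0,0,0]],[[0,0,0],[0,0,0]],[[0,0,0],[0,0,0]]]' 
python3 -m handwheel '[[[0,0,-1],[0,0,0]],[[0,0,0],[0,0,0]],[[0,0,0],[0,0,0]]]' 
```

```text
time: 13.05
tool_pos: [564.6, -89.8, 97.7]
tcp_rot: [3.142, -0.0, -0.028]
contact_force: [-0.1, 0.2, -7.3]
grip_width: 39.3
time: 13.42
tool_pos: [564.8, -89.9, 96.8]
tcp_rot: [3.141, -0.001, -0.028]
contact_force: [1.5, 0.1, -4.5]
grip_width: 39.5
```

```bash
python3 -m handwheel '[[[0,0,-0.7],[0,0,0]],[[0,0,0],[0,0,0]],[[0,0,0],[0,0,0]]]' 
python3 -m handwheel '[[[0,0,-0.7],[0,0,0]],[[0,0,0],[0,0,0]],[[0,0,0],[0,0,0]]]' 
```

```text
time: 13.8
tool_pos: [565.1, -89.8, 96.7]
tcp_rot: [3.141, -0.001, -0.028]
contact_force: [-0.6, 1.5, 2.6]
grip_width: 39.6
time: 14.18
tool_pos: [565.1, -89.8, 96.7]
tcp_rot: [3.141, -0.002, -0.028]
contact_force: [-2.2, 1.1, 9.2]
grip_width: 39.4
```

Upward force has built up at TCP z 96.7, exactly 10 mm above the table-grasp height, so it is flush. Next I release, rise and move behind towards the roller.

```bash
python3 -m handwheel '[[[0,0,1],[0,0,0]],[[0,0,0],[0,0,0]],[[0,0,0],[0,0,0]],[[0,0,0],[0,0,0]],[[0,0,20],[0,0,0]],[[0,0,40],[0,0,0]],[[0,0,50],[0,0,0]],[[0,0,0],[0,0,0]]]' 0
python3 -m handwheel '[[[-32,1,0],[0,0,0]],[[-33,1,0],[0,0,0]],[[0,0,0],[0,0,0]],[[0,0,0],[0,0,0]]]' 0.4
python3 - <<'E'
from m import *
o=get_obs()
s=capture("scene")
a=s["img"][190:320,200:330];save(cv2.resize(a,(600,600),interpolation=2),"c6.png")
k=600/130;C=np.array([566.6,-89]);z0=10;y=-.03;R=np.array([[np.cos(y),-np.sin(y)],[np.sin(y),np.cos(y)]])
def pr(n,x,yy,z):
  u=np.array(proj(s,np.r_[C+R@[x,yy],z+z0]));print(n,((u-[200,190])*k).round())
for x,yy in((34,34),(34,-34),(-34,34),(-34,-34)):pr("s62",x,yy,62)
pr("s0",34,34,0);pr("s0",34,-34,0)
for q in(.9,1.,1.05):pr("roller%g"%q,-38-60*np.cos(q)+6*np.sin(q),0,50+60*np.sin(q)+6*np.cos(q))
E
```

```text
time: 15.18
tool_pos: [566.8, -90.4, 210.5]
tcp_rot: [3.139, -0.008, -0.028]
contact_force: [-0.6, 0.0, -0.9]
grip_width: 91.9
time: 15.68
tool_pos: [500.1, -87.9, 206.0]
tcp_rot: [3.141, -0.0, -0.028]
contact_force: [0.5, -0.2, 0.1]
grip_width: 57.6
s62 [326. 383.]
s62 [158. 343.]
s62 [384. 245.]
s62 [224. 208.]
s0 [341. 469.]
s0 [183. 430.]
roller0.9 [325.  96.]
roller1 [320. 100.]
roller1.05 [317. 103.]
```

View pics/c6.png

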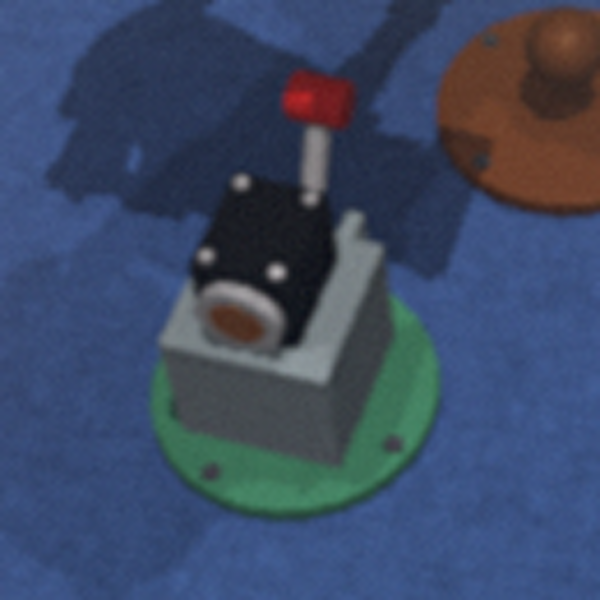

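It is seated flush on the green disc, with the roller at (319,100), i.e. q≈1.0. Descending to pinch it.

```bash
python3 -m handwheel '[[[0,0,-40],[0,0,0]],[[0,0,-35],[0,0,0]],[[0,0,-18],[0,0,0]],[[0,0,0],[0,0,0]]]'
python3 -m handwheel '[[[0,0,0],[0,0,0]],[[0,0,0],[0,0,0]],[[0,0,0],[0,0,0]],[[0,0,0],[0,0,0]],[[0,0,0],[0,0,0]]]' 1
python3 - <<'E'
import numpy as np
f=lambda q:np.array([-38-60*np.cos(q)+6*np.sin(q),50+60*np.sin(q)+6*np.cos(q)])
for a in(.95,1.0):
  P=np.array([f(q) for q in np.linspace(a,0,10)]);print(np.diff(P,axis=0).round(1).tolist())
E
```

```text
time: 16.23
tool_pos: [499.3, -87.6, 111.6]
tcp_rot: [-3.141, 0.003, -0.028]
contact_force: [0.7, 0.1, -0.2]
grip_width: 55.2
time: 16.85
tool_pos: [499.8, -87.8, 113.6]
tcp_rot: [3.141, -0.001, -0.028]
contact_force: [-0.5, 0.4, 2.6]
grip_width: 20.7
[[-5.3, -3.5], [-4.9, -4.0], [-4.5, -4.5], [-4.0, -4.9], [-3.5, -5.3], [-2.9, -5.7], [-2.3, -5.9], [-1.6, -6.2], [-1.0, -6.3]]
[[-5.8, -3.4], [-5.4, -4.0], [-4.9, -4.6], [-4.4, -5.1], [-3.8, -5.5], [-3.1, -5.9], [-2.5, -6.2], [-1.8, -6.5], [-1.0, -6.6]]
```

```bash
python3 -m handwheel '[[[-5.5,0.1,-3.4],[0,0,0]],[[-5.2,0.1,-4],[0,0,0]],[[-4.7,0.1,-4.5],[0,0,0]],[[-4.2,0.1,-5],[0,0,0]],[[-3.6,0.1,-5.4],[0,0,0]],[[0,0,0],[0,0,0]],[[0,0,0],[0,0,0]]]'
python3 -m handwheel '[[[-3,0.1,-5.8],[0,0,0]],[[-2.4,0.1,-6],[0,0,0]],[[-1.7,0,-6.2],[0,0,0]],[[0,0,0],[0,0,0]],[[0,0,0],[0,0,0]]]'
```

```text
time: 17.73
tool_pos: [476.2, -87.3, 90.7]
tcp_rot: [-3.142, 0.001, -0.028]
contact_force: [-1.0, 1.3, -0.2]
grip_width: 20.8
time: 18.35
tool_pos: [469.3, -87.1, 72.8]
tcp_rot: [3.142, 0.0, -0.028]
contact_force: [0.0, 1.8, -0.6]
grip_width: 20.9
```

```bash
python3 -m handwheel '[[[-0.8,0,-3],[0,0,0]],[[-0.4,0,-2],[0,0,0]],[[0,0,0],[0,0,0]],[[0,0,0],[0,0,0]]]'
python3 -m handwheel '[[[0,0,-2],[0,0,0]],[[0,0,0],[0,0,0]],[[0,0,0],[0,0,0]]]'
```

```text
time: 18.85
tool_pos: [468.3, -87.2, 67.9]
tcp_rot: [3.141, -0.0, -0.028]
contact_force: [-0.5, 1.8, -1.1]
grip_width: 20.5
time: 19.23
tool_pos: [468.3, -87.1, 66.1]
tcp_rot: [3.141, -0.0, -0.028]
contact_force: [-0.9, 1.7, 3.0]
grip_width: 21.0
```

```bash
python3 - <<'E'
from m import *
s=capture("scene")
a=s["img"][180:310,200:330];save(cv2.resize(a,(600,600),interpolation=2),"c7.png")
k=600/130;C=np.array([566.6,-89]);y=-.03;R=np.array([[np.cos(y),-np.sin(y)],[np.sin(y),np.cos(y)]])
for q in(0,.05,.1,.2):
  u=np.array(proj(s,np.r_[C+R@[-38-60*np.cos(q)+6*np.sin(q),0],60+60*np.sin(q)+6*np.cos(q)]));print(q,((u-[200,180])*k).round())
E
```

```text
0 [358. 165.]
0.05 [357. 161.]
0.1 [356. 157.]
0.2 [353. 150.]
```

View pics/c7.png

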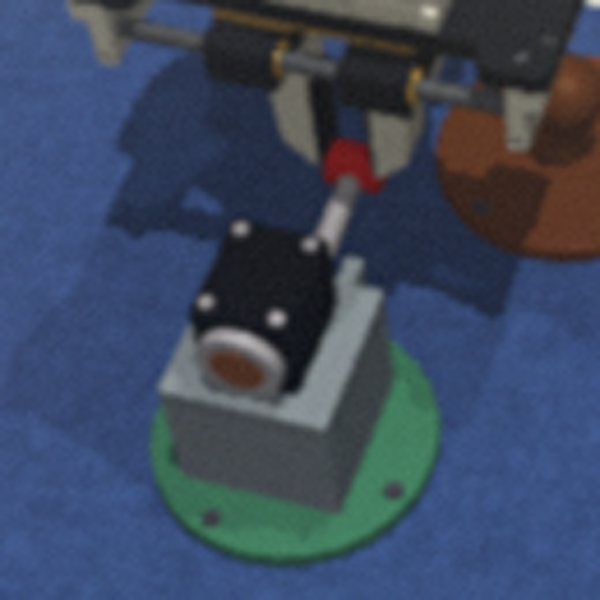

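Roller is at about (353,166), matching q≈0, and the force is starting to rise. Pressing home.

```bash
python3 -m handwheel '[[[0,0,-1.5],[0,0,0]],[[0,0,0],[0,0,0]],[[0,0,0],[0,0,0]]]'
python3 -m handwheel '[[[0,0,-1.5],[0,0,0]],[[0,0,0],[0,0,0]],[[0,0,0],[0,0,0]]]'
```

```text
time: 19.65
tool_pos: [468.1, -87.2, 64.9]
tcp_rot: [3.141, -0.0, -0.028]
contact_force: [-2.9, 1.0, 6.8]
grip_width: 20.9
time: 20.02
tool_pos: [467.5, -87.1, 63.5]
tcp_rot: [3.141, 0.001, -0.028]
contact_force: [-5.0, 0.8, 9.4]
grip_width: 21.1
```

```bash
python3 -m handwheel '[[[0,0,-2],[0,0,0]],[[0,0,0],[0,0,0]],[[0,0,0],[0,0,0]]]'
python3 -m handwheel '[[[0,0,-2],[0,0,0]],[[0,0,0],[0,0,0]],[[0,0,0],[0,0,0]]]'
```

```text
time: 20.4
tool_pos: [467.0, -87.1, 62.0]
tcp_rot: [3.141, 0.002, -0.028]
contact_force: [-8.0, 0.7, 17.3]
grip_width: 21.2
time: 20.78
tool_pos: [467.0, -87.2, 60.7]
tcp_rot: [3.141, 0.002, -0.028]
contact_force: [-11.1, 1.8, 26.7]
grip_width: 21.3
```

```bash
python3 -m handwheel '[[[0,0,0],[0,0,0]],[[0,0,0],[0,0,0]],[[0,0,0],[0,0,0]],[[0,0,0],[0,0,0]]]' 0
python3 -m handwheel '[[[-10,0,30],[0,0,0]],[[-10,0,40],[0,0,0]],[[0,0,50],[0,0,0]],[[0,0,0],[0,0,0]]]'
python3 - <<'E'
from m import *
s=capture("scene")
a=s["img"][180:310,200:330];save(cv2.resize(a,(600,600),interpolation=2),"c8.png")
E
```

```text
time: 21.28
tool_pos: [468.1, -87.1, 58.7]
tcp_rot: [3.142, 0.0, -0.028]
contact_force: [0.3, 0.3, 0.0]
grip_width: 56.9
time: 21.78
tool_pos: [450.2, -87.9, 182.3]
tcp_rot: [3.139, -0.007, -0.028]
contact_force: [1.4, 0.5, -0.4]
grip_width: 91.1
```

View pics/c8.png

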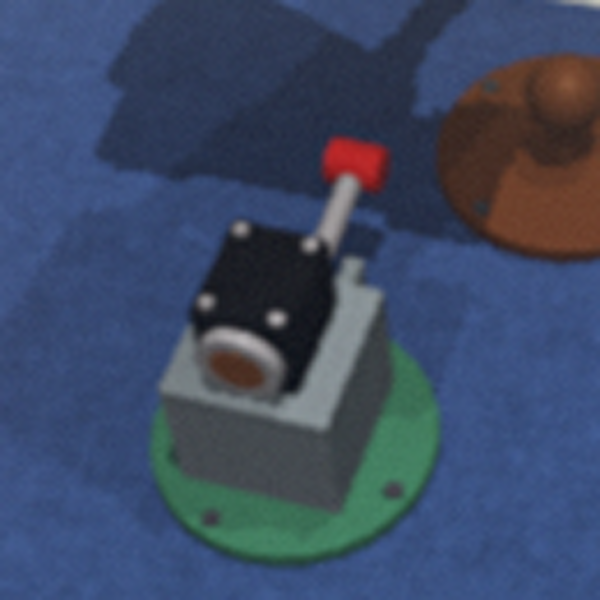

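The roller at (356,165) matches q=0 (358,165), and the detector hasn't moved. As a check that the stop is reached, I'll press on the roller's top with closed fingertips; contact should come at TCP z ≈ 98 if it is fully down.

```bash
python3 -m handwheel '[[[10,0,0],[0,0,0]],[[10,0,0],[0,0,0]],[[0,0,0],[0,0,0]],[[0,0,0],[0,0,0]],[[0,0,0],[0,0,0]],[[0,0,-40],[0,0,0]],[[0,0,-30],[0,0,0]],[[0,0,-5],[0,0,0]],[[0,0,0],[0,0,0]]]' 1
python3 -m handwheel '[[[0,0,-2],[0,0,0]],[[0,0,-2],[0,0,0]],[[0,0,-2],[0,0,0]],[[0,0,0],[0,0,0]],[[0,0,0],[0,0,0]]]'
```

```text
time: 22.95
tool_pos: [468.4, -87.3, 104.5]
tcp_rot: [3.141, -0.0, -0.028]
contact_force: [0.2, 0.0, 0.0]
grip_width: 6.3
time: 23.58
tool_pos: [468.2, -87.1, 98.0]
tcp_rot: [3.142, -0.0, -0.028]
contact_force: [0.3, 0.1, -0.7]
grip_width: 0.5
```

```bash
python3 -m handwheel '[[[0,0,-1],[0,0,0]],[[0,0,0],[0,0,0]],[[0,0,0],[0,0,0]]]'
python3 -m handwheel '[[[0,0,-1],[0,0,0]],[[0,0,0],[0,0,0]],[[0,0,0],[0,0,0]]]'
python3 -m handwheel '[[[0,0,-1],[0,0,0]],[[0,0,0],[0,0,0]],[[0,0,0],[0,0,0]]]'
```

```text
time: 23.95
tool_pos: [468.1, -87.1, 96.9]
tcp_rot: [3.142, 0.0, -0.028]
contact_force: [-0.3, 0.9, -0.2]
grip_width: 0.8
time: 24.32
tool_pos: [468.1, -87.1, 95.9]
tcp_rot: [3.142, 0.0, -0.028]
contact_force: [0.9, 0.2, 0.3]
grip_width: 0.5
time: 24.7
tool_pos: [468.1, -87.1, 94.9]
tcp_rot: [3.142, 0.0, -0.028]
contact_force: [0.2, -0.8, 0.5]
grip_width: 0.1
```

```bash
python3 -m handwheel '[[[0,0,-1],[0,0,0]],[[0,0,-1],[0,0,0]],[[0,0,0],[0,0,0]],[[0,0,0],[0,0,0]]]'
python3 -m handwheel '[[[0,0,-1],[0,0,0]],[[0,0,-1],[0,0,0]],[[0,0,0],[0,0,0]],[[0,0,0],[0,0,0]]]'
python3 - <<'E'
from m import *
s=capture("scene")
a=s["img"][180:310,200:330];save(cv2.resize(a,(600,600),interpolation=2),"c9.png")
E
```

```text
time: 25.2
tool_pos: [468.1, -87.1, 92.9]
tcp_rot: [3.142, 0.0, -0.028]
contact_force: [-0.4, 1.2, 0.6]
grip_width: 0.4
time: 25.7
tool_pos: [468.1, -87.1, 90.9]
tcp_rot: [3.142, 0.0, -0.028]
contact_force: [-0.1, 0.9, -0.5]
grip_width: 0.6
```

View pics/c9.png

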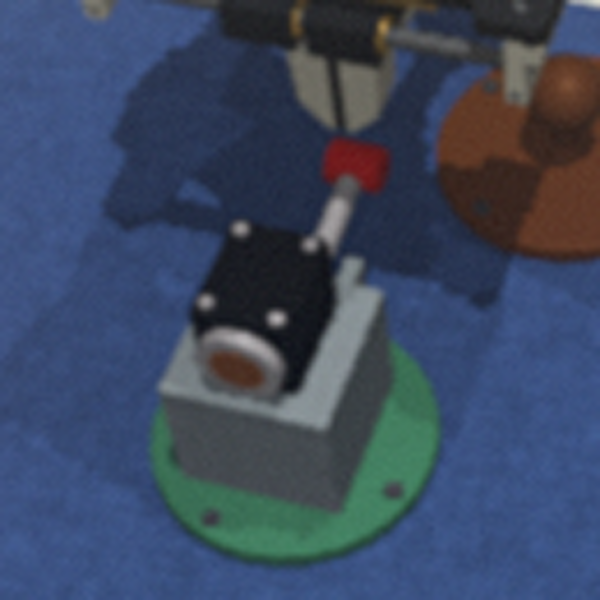

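```bash
python3 - <<'E'
from m import *
s=capture("scene");o=get_obs();T=o["tool_pos"]
for z in(66,69,76,80,85,90):print(z,((np.array(proj(s,[T[0],T[1],z]))-[200,180])*600/130).round())
# roller color centroid + triangulate w/ nothing; extents
r=blob(s,red,(260,200,300,230));print(r[:2],(r[0]-[200,180])*600/130)
for t in("handle_grip","clamp_handle","detector"):
  for q in spot_in(t,"scene"):print(t,q["score"],w(s,q["xyz"]).round(1))
E
```

```text
66 [356. 163.]
69 [355. 159.]
76 [354. 148.]
80 [353. 141.]
85 [352. 133.]
90 [351. 125.]
(array([275.6969697, 215.       ]), np.int32(33)) [349.37062937 161.53846154]
handle_grip 0.72 [478.8 -85.1  69.9]
clamp_handle 0.75 [480.2 -85.9  67.3]
detector 0.87 [584.  -82.1  75.5]
```

```bash
for i in 1 ; do python3 -m handwheel '[[[0,0,-1.5],[0,0,0]],[[0,0,-1.5],[0,0,0]],[[0,0,0],[0,0,0]],[[0,0,0],[0,0,0]]]'; done
python3 -m handwheel '[[[0,0,-1.5],[0,0,0]],[[0,0,-1.5],[0,0,0]],[[0,0,0],[0,0,0]],[[0,0,0],[0,0,0]]]'
```

```text
time: 26.45
tool_pos: [468.1, -87.1, 87.9]
tcp_rot: [3.142, 0.0, -0.028]
contact_force: [-0.4, 0.6, -0.1]
grip_width: 0.3
time: 26.95
tool_pos: [468.1, -87.1, 85.0]
tcp_rot: [3.141, -0.0, -0.028]
contact_force: [-0.0, -0.2, -0.2]
grip_width: 0.4
```

```bash
python3 -m handwheel '[[[0,0,-1.5],[0,0,0]],[[0,0,-1.5],[0,0,0]],[[0,0,0],[0,0,0]],[[0,0,0],[0,0,0]]]'
python3 - <<'E'
from m import *
s=capture("scene")
a=s["img"][190:250,240:310];save(cv2.resize(a,(700,600),interpolation=2),"c10.png")
T=get_obs()["tool_pos"]
for z in(56,61,66,76,82,90):print(z,((np.array(proj(s,[T[0],T[1],z]))-[240,190])*10).round())
E
```

```text
time: 27.45
tool_pos: [468.1, -87.1, 81.9]
tcp_rot: [3.141, 0.0, -0.028]
contact_force: [-0.6, -0.0, -0.4]
grip_width: 0.2
56 [375. 287.]
61 [373. 271.]
66 [371. 254.]
76 [366. 220.]
82 [363. 199.]
90 [360. 171.]
```

View pics/c10.png

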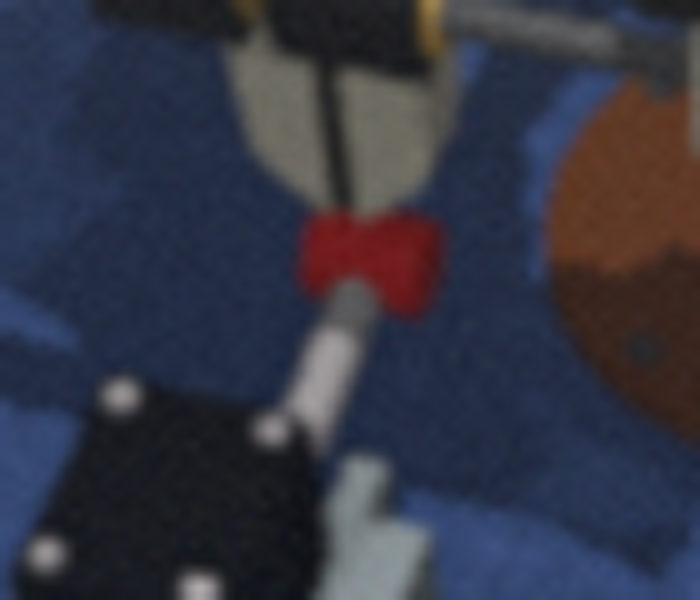

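```bash
python3 -m handwheel '[[[0,0,-1],[0,0,0]],[[0,0,-1],[0,0,0]],[[0,0,0],[0,0,0]],[[0,0,0],[0,0,0]]]'
python3 -m handwheel '[[[0,0,-1],[0,0,0]],[[0,0,-1],[0,0,0]],[[0,0,0],[0,0,0]],[[0,0,0],[0,0,0]]]'
python3 -m handwheel '[[[0,0,-1],[0,0,0]],[[0,0,-1],[0,0,0]],[[0,0,0],[0,0,0]],[[0,0,0],[0,0,0]]]'
```

```text
time: 28.0
tool_pos: [468.1, -87.1, 79.9]
tcp_rot: [3.141, 0.0, -0.028]
contact_force: [-0.2, -0.0, 0.3]
grip_width: 0.8
time: 28.5
tool_pos: [468.1, -87.1, 77.9]
tcp_rot: [3.142, 0.0, -0.028]
contact_force: [-0.2, -0.5, -0.3]
grip_width: 0.5
time: 29.0
tool_pos: [468.1, -87.1, 75.9]
tcp_rot: [3.141, 0.0, -0.028]
contact_force: [-0.3, -0.4, 0.1]
grip_width: 0.1
```

```bash
python3 -m handwheel '[[[0,0,10],[0,0,0]],[[0,0,20],[0,0,0]],[[0,0,0],[0,0,0]],[[5,0,0],[0,0,0]],[[5,0,0],[0,0,0]],[[0,0,-4],[0,0,0]],[[0,0,-3],[0,0,0]],[[0,0,-2],[0,0,0]],[[0,0,0],[0,0,0]],[[0,0,0],[0,0,0]]]'
python3 -m handwheel '[[[0,0,-1],[0,0,0]],[[0,0,0],[0,0,0]],[[0,0,0],[0,0,0]]]'
python3 -m handwheel '[[[0,0,-1],[0,0,0]],[[0,0,0],[0,0,0]],[[0,0,0],[0,0,0]]]'
python3 -m handwheel '[[[0,0,-1],[0,0,0]],[[0,0,0],[0,0,0]],[[0,0,0],[0,0,0]]]'
```

```text
time: 30.25
tool_pos: [478.1, -87.2, 97.0]
tcp_rot: [3.141, -0.0, -0.028]
contact_force: [-0.6, 0.1, -0.4]
grip_width: 0.2
time: 30.62
tool_pos: [478.2, -87.1, 96.0]
tcp_rot: [3.141, -0.0, -0.028]
contact_force: [0.5, 0.1, 0.9]
grip_width: 0.5
time: 31.0
tool_pos: [478.1, -87.1, 94.9]
tcp_rot: [3.141, -0.0, -0.028]
contact_force: [0.9, -0.3, 0.7]
grip_width: 0.5
time: 31.38
tool_pos: [478.1, -87.1, 93.9]
tcp_rot: [3.142, -0.0, -0.028]
contact_force: [-0.4, 0.4, -0.3]
grip_width: 0.7
```

No contact, so the shut fingertips reach less far ahead than stated, which the image also suggests. I'll go back over the roller and lower until contact.

```bash
python3 -m handwheel '[[[-4,0,0],[0,0,0]],[[-5,0,0],[0,0,0]],[[0,0,-8],[0,0,0]],[[0,0,-7],[0,0,0]],[[0,0,-2],[0,0,0]],[[0,0,0],[0,0,0]],[[0,0,0],[0,0,0]]]'
python3 -m handwheel '[[[0,0,-1],[0,0,0]],[[0,0,-1],[0,0,0]],[[0,0,0],[0,0,0]],[[0,0,0],[0,0,0]]]'
python3 -m handwheel '[[[0,0,-1],[0,0,0]],[[0,0,-1],[0,0,0]],[[0,0,0],[0,0,0]],[[0,0,0],[0,0,0]]]'
```

```text
time: 32.25
tool_pos: [469.3, -87.2, 77.0]
tcp_rot: [3.141, -0.0, -0.028]
contact_force: [-0.5, -0.7, 0.4]
grip_width: 0.3
time: 32.75
tool_pos: [469.2, -87.1, 75.0]
tcp_rot: [3.141, -0.0, -0.028]
contact_force: [-0.4, 0.8, -0.1]
grip_width: 0.3
time: 33.25
tool_pos: [469.1, -87.1, 72.9]
tcp_rot: [3.141, 0.0, -0.028]
contact_force: [-0.2, 0.8, -0.1]
grip_width: 0.7
```

```bash
python3 -m handwheel '[[[0,0,-1],[0,0,0]],[[0,0,-1],[0,0,0]],[[0,0,0],[0,0,0]]]'
python3 -m handwheel '[[[0,0,-1],[0,0,0]],[[0,0,-1],[0,0,0]],[[0,0,0],[0,0,0]]]'
python3 - <<'E'
from m import *
s=capture("scene")
a=s["img"][190:250,240:310];save(cv2.resize(a,(700,600),interpolation=2),"c11.png")
E
```

```text
time: 33.62
tool_pos: [469.1, -87.1, 70.8]
tcp_rot: [3.142, 0.0, -0.028]
contact_force: [0.3, -0.1, 0.5]
grip_width: 0.6
time: 34.0
tool_pos: [469.1, -87.1, 68.8]
tcp_rot: [3.142, 0.0, -0.028]
contact_force: [0.7, 0.3, 0.6]
grip_width: 0.3
```

```bash
python3 - <<'E'
import cv2,numpy as np
def ext(f,box,k,off):
    I=cv2.imread("pics/"+f)[:,:,::-1].astype(int);m=(I[...,0]>100)&(I[...,1]<60)&(I[...,2]<60)&(I[...,0]>2.5*I[...,1])
    y,x=np.nonzero(m);print(f,"area px",m.sum()/k**2,"x",x.min()/k+off[0],x.max()/k+off[0],"y",y.min()/k+off[1],y.max()/k+off[1])
ext("c8.png",0,600/130,(200,180));ext("c9.png",0,600/130,(200,180));ext("c10.png",0,10,(240,190));ext("c11.png",0,10,(240,190))
E
python3 -m handwheel '[[[1,0,0],[0,0,0]],[[1,0,0],[0,0,0]],[[0,0,0],[0,0,0]]]'
python3 -m handwheel '[[[1,0,0],[0,0,0]],[[1,0,0],[0,0,0]],[[0,0,0],[0,0,0]]]'
```

```text
c8.png area px 101.86944444444447 x 270.2 283.4166666666667 y 209.9 220.51666666666668
c9.png area px 66.66111111111113 x 271.06666666666666 281.9 y 211.2 220.08333333333334
c10.png area px 61.8 x 270.9 282.1 y 211.8 220.2
c11.png area px 17.58 x 271.1 281.8 y 215.4 220.1
time: 34.42
tool_pos: [471.2, -87.1, 68.9]
tcp_rot: [3.142, -0.0, -0.028]
contact_force: [-0.4, -0.2, 0.4]
grip_width: 0.1
time: 34.8
tool_pos: [473.2, -87.1, 68.9]
tcp_rot: [3.141, -0.0, -0.028]
contact_force: [1.0, 0.8, 0.6]
grip_width: 0.4
```

```bash
python3 -m handwheel '[[[0,0,12],[0,0,0]],[[-4,0,0],[0,0,0]],[[-3,0,0],[0,0,0]],[[0,0,-6],[0,0,0]],[[0,0,-6],[0,0,0]],[[0,0,-1.5],[0,0,0]],[[0,0,0],[0,0,0]],[[0,0,0],[0,0,0]]]'
python3 -m handwheel '[[[0,0,-1],[0,0,0]],[[0,0,-1],[0,0,0]],[[0,0,0],[0,0,0]]]'
python3 -m handwheel '[[[0,0,-1],[0,0,0]],[[0,0,-1],[0,0,0]],[[0,0,0],[0,0,0]]]'
python3 - <<'E'
from m import *
s=capture("scene");I=s["img"][204:226,264:290].astype(int)
for r in I: print("".join("R" if p[0]>1.9*max(p[1],p[2]) and p[0]>60 else "f" if p.min()>75 and p.max()-p.min()<45 and p[0]>=p[2] else "." for p in r))
E
```

```text
time: 35.8
tool_pos: [466.6, -87.2, 67.7]
tcp_rot: [3.141, -0.001, -0.028]
contact_force: [0.2, 0.8, 5.0]
grip_width: 0.5
time: 36.17
tool_pos: [466.3, -87.2, 65.7]
tcp_rot: [3.141, -0.001, -0.028]
contact_force: [-0.9, -0.2, 6.3]
grip_width: 0.2
time: 36.55
tool_pos: [466.8, -87.3, 64.3]
tcp_rot: [3.141, -0.002, -0.028]
contact_force: [-0.6, 0.6, 9.8]
grip_width: 0.4
.fffffff....fffff.........
.ffffffff..fffffffff......
..fffffff..ffffffffff.....
..fffffff...fffffffff.....
..fffffff...fffffffff.....
..fffffff...fffffffff.....
...ffffff...ffffffff......
...ffffff...ffffffff......
.....ffff...ffffffff......
......ffff..fffffff.......
.......fff...ffffff.R.....
........ff...ffff..RR.....
.......RR....ff.RRRRR.....
.......RRRR...RRRRRR......
.......RRR.ff.RRRRRR......
..........f.ff.RRRRR......
...........f.f.RRRR.......
..........ff..............
..........fff.............
.........ff...............
........ffff..............
........fff...............
```

```bash
python3 -m handwheel '[[[0,0,-1],[0,0,0]],[[0,0,-1],[0,0,0]],[[0,0,0],[0,0,0]],[[0,0,0],[0,0,0]]]'
python3 -m handwheel '[[[0,0,-1],[0,0,0]],[[0,0,-1],[0,0,0]],[[0,0,0],[0,0,0]],[[0,0,0],[0,0,0]]]'
python3 -m handwheel '[[[0,0,-1],[0,0,0]],[[0,0,-1],[0,0,0]],[[0,0,0],[0,0,0]],[[0,0,0],[0,0,0]]]'
```

```text
time: 37.1
tool_pos: [467.3, -87.4, 62.8]
tcp_rot: [3.141, -0.003, -0.028]
contact_force: [-0.5, 1.4, 14.2]
grip_width: 0.5
time: 37.6
tool_pos: [468.1, -87.6, 61.7]
tcp_rot: [3.14, -0.005, -0.028]
contact_force: [-0.5, 1.2, 21.0]
grip_width: 0.9
time: 38.1
tool_pos: [469.1, -87.8, 60.8]
tcp_rot: [3.139, -0.008, -0.028]
contact_force: [-2.2, 2.9, 29.6]
grip_width: 0.7
```

30 N pressed down with stiffness rising, so it is at the stop. Now retreat clear and compare positions numerically with the earlier image.

```bash
python3 -m handwheel '[[[0,0,8],[0,0,0]],[[0,0,20],[0,0,0]],[[0,0,40],[0,0,0]],[[-10,0,50],[0,0,0]],[[-20,0,40],[0,0,0]],[[-20,0,0],[0,0,0]],[[0,0,0],[0,0,0]],[[0,0,0],[0,0,0]]]'
python3 - <<'E'
from m import *
s=capture("scene");a=cv2.resize(s["img"][180:310,200:330],(600,600),interpolation=2);save(a,"c12.png")
b=cv2.imread("pics/c8.png")[:,:,::-1]
for n,I in(("c8",b),("now",a)):
    I=I.astype(int);m=(I[...,0]>100)&(I[...,0]>2.2*I[...,1])&(I[...,2]<70)&(I[...,1]<60);m[230:]=0;m[:,420:]=0;m[:120]=0;y,x=np.nonzero(m);print(n,x.mean(),y.mean(),x.min(),x.max(),y.min(),y.max())
g=lambda I:cv2.cvtColor(I[200:520,140:410],cv2.COLOR_RGB2GRAY).astype(np.float32)
print("detector shift px",cv2.phaseCorrelate(g(b),g(a)))
for t in("detector","spare_detector","handle_grip"):
  for q in spot_in(t,"scene"):print(t,round(q["score"],2),w(s,q["xyz"]).round(0))
print(get_obs()["tool_pos"])
E
```

```text
time: 39.1
tool_pos: [416.4, -87.1, 215.0]
tcp_rot: [-3.141, 0.001, -0.028]
contact_force: [0.1, -0.6, 0.2]
grip_width: 0.2
c8 354.5244122965642 160.0 323 385 138 187
now 355.1162570888469 160.28402646502835 324 385 138 187
detector shift px ((0.03315830657007268, -0.034852499512595614), 0.48707614298220037)
detector 0.89 [587. -83.  75.]
handle_grip 0.67 [480. -85.  66.]
[416.39779733 -87.07324605 214.90321626]
```

```bash
python3 -c "
from plant import bot;print(bot.close_job())"
```

```text
the job is handed in; nothing more can be done
None
```

The red-handled detector is mounted on the green post, with its clamp handle pressed fully down and the gripper clear. I handed the job in at about 39 s of the 58 s allowed.

I swung the roller up to about 1.0 rad, then gripped the housing and lowered the detector over the ball without dropping it. Contact came at TCP z 96.7, exactly the 10 mm base thickness above the height I had gripped it at on the table. I then let go, pinched the roller again and led it down. I pressed to about 27 N in the pinch, and later to about 30 N on top of the roller with the fingers shut.

**Last checks:**
- **Handle:** the roller lies at the predicted locked position to within about 0.03–0.05 rad, which is as fine as the camera can tell. The second press moved it less than 0.2 image pixels, so it was already at its stop.
- **Detector:** no measurable shift in the image between the two presses, and it sits on the green base.
- **Spare detector:** I never went near it. The network did not report it in the last picture, so I have no final position for it.

**What disagreed:**
- **Fingertips:** with the fingers shut, the tips touched the roller about 30 mm lower than the stated 22 mm reach implies. I found the contact by feeling for it, which cost about 14 s.
- **Second pinch:** the gripper read 20.7 mm on the 24 mm roller, against 22.2 mm the first time. The pads slid a few millimetres near the end of that press.

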